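Move the mounted specimens on to their next instruments

TASK

Three resin-mounted specimens each go on to their next instrument: the red one from the balance to the microscope, the green one from the microscope to the spectrophotometer, and the yellow one from the spectrophotometer to the balance. Every instrument is occupied, so one can be parked in the free middle well of the blue specimen tray meanwhile; set each specimen down gently, upright and well centred on its measuring spot, and do not disturb the other specimens in the tray or the bottle.

Things in the scene. Friction and masses are not known exactly. Their poses are not given: they have to be found in the camera images.
- red_mount: Red resin-mounted specimen: upright solid disc, 40 mm diameter, 25 mm high, 70 g or so, with a 15 mm square of bright steel in its top face. Origin: centre of its underside; z up, polished top face up. At the start it stands on the balance pan.
- green_mount: Green resin-mounted specimen, same size and origin as the red one, with a 16 mm round copper coupon in its top face. At the start it stands on the microscope stage.
- yellow_mount: Yellow resin-mounted specimen, same size and origin as the red one, with a 24 x 7 mm dark steel bar in its top face. At the start it stands on the port of the spectrophotometer.
- balance: Precision balance: low white case with a small display on its -x side and a round bare steel weighing pan, 115 mm diameter, on top. Origin: on the bench, straight under the centre of the pan; z up. Measuring spot: the pan's centre, its top face 72 mm above the origin. The case spans x -140 to +91 mm, y +-90 mm; the pan is rigid and nothing stands above it. Red specimen's starting place, yellow one's destination.
- microscope: Inverted digital microscope: white body with a black stage on top (190 mm along x, 176 mm along y), focus knobs at both sides. Origin: on the bench, straight under the stage's centre; z up. Measuring spot: the small dark blue window (16 mm) in the middle of the round aluminium insert (75 mm), flush in the stage's top face, 155 mm above the origin. Whole instrument: x +-115 mm, y +-117 mm; nothing stands above the stage. Green specimen's starting place, red one's destination.
- spectro: Bench spectrophotometer: grey case, sloping white front with a dark screen on its -x side, flat white top plate (118 x 130 mm). Origin: on the bench, straight under the centre of the measuring port; z up. Measuring spot: the small light window (16 mm) in the middle of the dark grey port disc (60 mm), flush in the top plate, 110 mm above the origin. Case: x -115 to +85 mm, y +-86 mm; nothing stands above the top plate. Yellow specimen's starting place, green one's destination.
- tray: Blue specimen tray: fixed flat plate 85 mm (x) by 235 mm (y), 12 mm high, with three round wells of 48 mm diameter, 6 mm deep, in a row along y, 75 mm apart. Origin: on the bench, straight under the centre of the middle well, which is free; its floor is 6 mm above the origin; z up, y along the row. The outer wells at y +-75 mm hold the black and the white specimen.
- black_mount: Black resin-mounted specimen, same size and origin as the red one, with a 18 x 10 mm aluminium coupon; stands in an outer well of the tray. Leave alone.
- white_mount: White resin-mounted specimen, same size and origin as the red one, with a 20 mm round brass coupon; stands in the other outer well of the tray. Leave alone.
- bottle: Small closed amber glass bottle with a white cap, 56 mm diameter, 105 mm high, standing loose on the bench. Origin: centre of its underside. Leave alone.

How it is judged:
At the end, for the whole second after the job is handed in: Red specimen on the microscope, green on the spectrophotometer, yellow on the balance: each released, at rest, upright within 0.1 rad, polished face up, on the surface within 4 mm, centred on the measuring spot within 12 mm; black and white specimens and bottle upright, moved under 15 mm (horizontal distance between red_mount and microscope below 0.012 m and z of red_mount in the frame of microscope between 0.151 and 0.159 m and angle between each of red_mount, green_mount, yellow_mount, black_mount, white_mount, bottle's own z axis and vertical below 0.1 rad and linear speed of each of red_mount, green_mount, yellow_mount below 0.01 m/s and angular speed of each of red_mount, green_mount, yellow_mount below 0.1 rad/s and horizontal distance between green_mount and spectro below 0.012 m and z of green_mount in the frame of spectro between 0.106 and 0.114 m and horizontal distance between yellow_mount and balance below 0.012 m and z of yellow_mount in the frame of balance between 0.068 and 0.076 m); the robot touches nothing.
It fails at once if the black specimen is pushed or carried more than 15 mm from where it stood (distance of black_mount from where it was at the start of the episode above 0.015 m).
It fails at once if the white specimen is pushed or carried more than 15 mm from where it stood (distance of white_mount from where it was at the start of the episode above 0.015 m).
It fails at once if the bottle is pushed or carried more than 15 mm from where it stood (distance of bottle from where it was at the start of the episode above 0.015 m).
It fails at once if a specimen is rammed onto an instrument or the tray (more than 80 N between them) (contact force between any of red_mount, green_mount, yellow_mount and balance above 80 N or contact force between any of red_mount, green_mount, yellow_mount and microscope above 80 N or contact force between any of red_mount, green_mount, yellow_mount and spectro above 80 N or contact force between any of red_mount, green_mount, yellow_mount and tray above 80 N).
It fails at once if a specimen is dropped: it falls free of the fingers faster than 0.5 m/s (a fall of about 13 mm or more) ((contact force between red_mount and the fingers below 0.1 N and linear speed of red_mount above 0.5 m/s) or (contact force between green_mount and the fingers below 0.1 N and linear speed of green_mount above 0.5 m/s) or (contact force between yellow_mount and the fingers below 0.1 N and linear speed of yellow_mount above 0.5 m/s)).
It also fails if it takes over 120 s, if anything falls off the work surface, if the arm or the gripper's body presses on something with over 40 N, if the wrist force passes 120 N, or if a joint passes its speed limit or range.

ROBOT

A 6-joint arm with a two-finger parallel gripper is mounted at the origin on the work surface. World frame = base frame: x ahead of the robot, y to its left, z up, the work surface at z = 0. Lengths are in m, angles in rad, forces in N, time in s.
With the tool pointing down it reaches from about 0.375 to 0.925 m from the base axis. Payload 5.7 kg.
Tool frame: the origin (TCP) lies midway between the tips of the shut fingers; the grasp point (between the pads) lies 19 mm behind it; z points along the fingers, y is the line along which they close (so a half turn about z gives the same grasp; the last joint's range is limited). The gripper opens to 88 mm and grips with 3 to 60 N. Pads are 20 mm wide; open, the fingers measure 115 mm over their backs; the gripper's body (75 mm by 178 mm) begins 61 mm behind the grasp point.
Start: joints at [0.99, 0.359, 1.51, -0, 1.272, -0.115], TCP at [0.269, 0.536, 0.223] pointing down, gripper open.
Joint ranges: [-2.97, 2.97], [-1.01, 2.36], [0.21, 2.38], [-0.96, 4.11], [0.2, 2.71], [-2.98, 2.98]. Speed limits (rad/s): [2.39, 2.39, 3.14, 3.14, 3.14, 3.14].

INTERFACE

Orientations are given as a unit quaternion [x, y, z, w].
In Python, from bench import move_ptp, servo_line, goto_joints, move_gripper, sleep, inverse_kinematics, capture, PlanningError, close_job, spot_in, silhouettes, current_clock, current_joint_pos, current_qvel, current_joint_torque, current_position, current_orientation, current_force, current_torque, current_finger_gap, current_grip_force gives the robot as it stands. Calls block until the motion is done:
- move_ptp(position, orientation): joint-space move of the TCP to a pose.
- servo_line(position, orientation=None, rate=0.15, contact_N=None): straight line of the TCP; orientation=None keeps the orientation; rate is the mean speed in m/s. With contact_N (N) it stops when the force on the tool has changed by that much, and returns True; else False.
- goto_joints(angles): joint-space move.
- move_gripper(opening): finger opening in m; the grip force is fixed at half the most; returns when the fingers have stopped.
- sleep(seconds).
- inverse_kinematics(position, orientation): joint angles nearest the present ones, or None.
- capture(name): name is "side" or "top" or "wrist"; returns a dict with "image" (420x560x3 uint8, blue, green, red), "range_z" (420x560 float32, m along the optical axis (not along the pixel's ray), 0 where there is no reading), "intrinsics" (3x3 intrinsics, pixels), "R" (3x3) and "t" (3): a world point X has camera coordinates R X + t. Camera axes: x right, y down, z forward; pixel columns grow to the right and rows downward; lengths in m; the calibration is good to about 2 mm. The wrist camera is an equidistant fisheye: a pixel r from the principal point sees the ray r / f radians off the axis. A picture is of the moment at which its call begins.
A pose or a line that the arm cannot do raises PlanningError and nothing moves.
- close_job(): hands the job in; it is judged then, once.
Trained networks look in the newest picture that a camera, given by its name, has taken for a name from the list of things; names that differ only in an ending like _2 or _b are one class to them, and where a whole thing is asked for, a point or a joint stands for the part that bears it (a point fixed in the world has none). Each returns a list of dicts, best first, with "conf" (0 to 1); they miss things now and then, are a little off and sometimes report something else, mostly with a low value. They report only what shows in the picture. A call takes as long as a camera call.
- spot_in(camera, query): "xy" ([column, row] in pixels, amid what is visible of it).
- silhouettes(camera, query): "region" (420x560 bool, what is visible of it) and "xy" ([column, row] in pixels, amid what is visible of it).
Readings, each from a call of its own:
- current_clock(): time.
- current_joint_pos(): joint angles.
- current_qvel(): joint speeds.
- current_joint_torque(): joint torques, N m.
- current_position(): TCP position.
- current_orientation(): TCP orientation.
- current_force(): force on the tool from outside, world axes, zero at the start.
- current_torque(): the same for the moment, N m.
- current_finger_gap(): finger opening in m.
- current_grip_force(): force on a finger pad.
Only numpy, scipy, OpenCV 4.12 (cv2) and the standard library are available. Lean on these libraries where they do the work, as an engineer would, in place of code of your own. Each camera call takes 0.05 s, during which the arm holds its last target. There are 200 camera calls.

## Working session

There is one attempt and no reset: what is moved stays moved. The work goes in short steps, each a Python script; the robot and the scene stay as the last script left them, time stands still between calls to the robot, and variables do not carry over. Pictures are saved under pics/ and viewed, at most 14 in all, crops included, and the job is handed in when it is done.

```bash
mkdir -p pics; cat > h.py <<'E'
import numpy as np, cv2
from bench import *
def cloud(c):
    K=c["intrinsics"]; z=c["range_z"]; v,u=np.mgrid[:z.shape[0],:z.shape[1]]
    P=np.stack([(u-K[0,2])/K[0,0]*z,(v-K[1,2])/K[1,1]*z,z],-1)
    return (P-c["t"])@c["R"]   # R^T (p-t)
NAMES=["red_mount","green_mount","yellow_mount","black_mount","white_mount","bottle","balance","microscope","spectro","tray"]
E
python3 - <<'E'
from h import *
for cam in ["top","side"]:
    c=capture(cam); cv2.imwrite(f"pics/{cam}0.png",c["image"]); W=cloud(c); print(cam,"cam at",-c["R"].T@c["t"])
    for n in NAMES:
        for d in silhouettes(cam,n)[:2]:
            m=d["region"]&(c["range_z"]>0)
            if m.sum()<5: continue
            p=W[m]; zt=np.percentile(p[:,2],95); t=p[p[:,2]>zt-0.004]
            print(n,round(d["conf"],2),np.round(d["xy"]),m.sum(),"top z %.3f"%zt,"mid",np.round((t.min(0)+t.max(0))/2,3)[:2],"mean",t.mean(0).round(3)[:2],"ext",np.ptp(t,0).round(3)[:2])
E
```

```text
top cam at [0.28176139 0.0490159  1.26600712]
red_mount 0.63 [477. 223.] 259 top z 0.100 mid [ 0.473 -0.434] mean [ 0.472 -0.433] ext [0.037 0.038]
green_mount 0.71 [124. 206.] 287 top z 0.183 mid [0.491 0.423] mean [0.491 0.423] ext [0.038 0.038]
green_mount 0.33 [275. 169.] 201 top z 0.034 mid [0.622 0.064] mean [0.623 0.063] ext [0.036 0.037]
yellow_mount 0.6 [369. 156.] 219 top z 0.138 mid [ 0.623 -0.155] mean [ 0.624 -0.154] ext [0.036 0.037]
black_mount 0.57 [276. 168.] 206 top z 0.034 mid [0.622 0.064] mean [0.623 0.063] ext [0.036 0.037]
black_mount 0.38 [135. 218.] 8067 top z 0.158 mid [0.485 0.417] mean [0.482 0.416] ext [0.203 0.192]
white_mount 0.74 [223. 176.] 191 top z 0.035 mid [0.612 0.211] mean [0.612 0.212] ext [0.038 0.035]
bottle 0.94 [315. 259.] 427 top z 0.106 mid [ 0.389 -0.036] mean [ 0.388 -0.036] ext [0.024 0.024]
balance 0.76 [471. 239.] 6305 top z 0.073 mid [ 0.469 -0.435] mean [ 0.468 -0.434] ext [0.112 0.113]
microscope 0.92 [137. 219.] 8156 top z 0.158 mid [0.484 0.417] mean [0.482 0.416] ext [0.202 0.192]
spectro 0.63 [122. 208.] 261 top z 0.183 mid [0
[... 693 characters left out ...]
.039]
black_mount 0.77 [317. 224.] 184 top z 0.032 mid [0.623 0.061] mean [0.623 0.06 ] ext [0.037 0.034]
white_mount 0.69 [311. 187.] 122 top z 0.033 mid [0.612 0.209] mean [0.613 0.208] ext [0.032 0.031]
bottle 0.82 [235. 250.] 633 top z 0.105 mid [ 0.389 -0.037] mean [ 0.39  -0.038] ext [0.025 0.026]
balance 0.84 [255. 396.] 4903 top z 0.073 mid [ 0.469 -0.412] mean [ 0.469 -0.414] ext [0.114 0.065]
microscope 0.75 [269. 130.] 4590 top z 0.156 mid [0.485 0.414] mean [0.486 0.408] ext [0.202 0.195]
spectro 0.68 [322. 290.] 6719 top z 0.111 mid [ 0.63  -0.153] mean [ 0.632 -0.155] ext [0.139 0.158]
tray 0.65 [314. 209.] 1498 top z 0.014 mid [0.619 0.136] mean [0.618 0.125] ext [0.1   0.239]
```

View pics/top0.png

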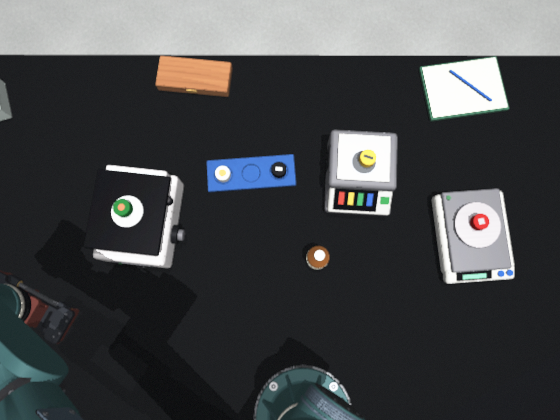

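```bash
python3 - <<'E'
from h import *
# top-plate fits by minAreaRect of depth points near the known height (from top), and dark/light discs by circles later
c=capture("top"); W=cloud(c)
for n,h,near in [("microscope",.157,(.485,.417)),("spectro",.112,(.63,-.15)),("balance",.073,(.469,-.434)),("tray",.014,(.617,.138))]:
    m=(abs(W[...,2]-h)<.004)&(np.hypot(W[...,0]-near[0],W[...,1]-near[1])<.15)&(c["range_z"]>0)
    k,l,st,_=cv2.connectedComponentsWithStats(m.astype(np.uint8)); i=1+st[1:,4].argmax()
    p=W[l==i][:,:2].astype(np.float32); print(n,cv2.minAreaRect(p*1000))
print(current_position(),current_orientation(),current_joint_pos())
from scipy.spatial.transform import Rotation as R
q0=np.array([1,0,0,0.]) 
for n,p in dict(red=(.473,-.434,.12),green=(.491,.422,.2),yel=(.624,-.156,.15),tray=(.617,.138,.03)).items():
    for a in range(0,180,30):
        q=(R.from_rotvec([0,0,np.deg2rad(a)])*R.from_quat(q0)).as_quat(); s=inverse_kinematics(p,q); print(n,a,None if s is None else np.round(s,2))
E
```

```text
microscope ((485.3724060058594, 417.05584716796875), (176.6146240234375, 189.67466735839844), 83.89120483398438)
spectro ((628.0515747070312, -149.621337890625), (147.03070068359375, 133.7224578857422), 88.70578002929688)
balance ((468.6103210449219, -435.00897216796875), (113.0606918334961, 113.2257308959961), 8.753694534301758)
tray ((618.086669921875, 138.85134887695312), (86.5243911743164, 235.11402893066406), 4.484633445739746)
[0.26947703 0.53605493 0.22262015] [ 2.30778921e-01  9.73006212e-01 -4.36136769e-05 -6.66586298e-06] [ 9.89907170e-01  3.58804776e-01  1.51039942e+00 -1.80099860e-05
  1.27247501e+00 -1.15127588e-01]
red 0 [-0.85  0.52  1.52 -0.    1.1   0.72]
red 30 [-0.85  0.52  1.52 -0.    1.1   0.2 ]
red 60 [-0.85  0.52  1.52 -0.    1.1  -0.33]
red 90 [-0.85  0.52  1.52 -0.    1.1  -0.85]
red 120 [-0.85  0.52  1.52 -0.    1.1  -1.37]
red 150 [-0.85  0.52  1.52 -0.    1.1  -1.9 ]
green 0 [ 0.6   0.45  1.43 -0.    1.27  2.17]
green 30 [ 0.6   0.45  1.43 -0.    1.27  1.65]
green 60 [ 0.6   0.45  1.43 -0.    1.27  1.13]
green 90 [ 0.6   0.45  1.43 -0.    1.27  0.6 ]
green 120 [ 0.6   0.45  1.43 -0.    1.27  0.08]
green 150 [ 0.6   0.45  1.43 -0.    1.27 -0.44]
yel 0 [-0.35  0.49  1.49 -0.    1.16  1.22]
yel 30 [-0.35  0.49  1.49 -0.    1.16  0.69]
yel 60 [-0.35  0.49  1.49 -0.    1.16  0.17]
yel 90 [-0.35  0.49  1.49 -0.    1.16 -0.35]
yel 120 [-0.35  0.49  1.49 -0.    1.16 -0.88]
yel 150 [-0.35  0.49  1.49 -0.    1.16 -1.4 ]
tray 0 [ 0.11  0.62  1.61 -0.    0.91  1.68]
tray 30 [ 0.11  0.62  1.61 -0.    0.91  1.16]
tray 60 [ 0.11  0.62  1.61 -0.    0.91  0.63]
tray 90 [ 0.11  0.62  1.61 -0.    0.91  0.11]
tray 120 [ 0.11  0.62  1.61 -0.    0.91 -0.41]
tray 150 [ 0.11  0.62  1.61 -0.    0.91 -0.94]
```

The top view shows red (480,222) on the balance at right, yellow (368,157) on the spectro, tray at (250,172) with white and black in the outer wells, green (122,208) on the microscope, and the bottle at (318,257), all consistent with the depth estimates. First move: park red, looking at the spectro port on the way.

```bash
cat >> h.py <<'E'
from scipy.spatial.transform import Rotation as Ro
HI=0.30
def q(a): return (Ro.from_rotvec([0,0,np.deg2rad(a)])*Ro.from_quat([1,0,0,0])).as_quat()
def pick(xy,zs,a,off):
    """zs: height of the surface; off: TCP above it"""
    move_gripper(.085); move_ptp([*xy,HI],q(a)); servo_line([*xy,zs+.05],rate=.15)
    t=servo_line([*xy,zs+off],rate=.04,contact_N=6); z=current_position()[2]
    move_gripper(.0); print("pick contact",t,"tcp above",round(z-zs,4),"gap",current_finger_gap(),"grip",current_grip_force())
    servo_line([*xy,HI],rate=.12); print("lifted gap",current_finger_gap(),"F",np.round(current_force(),2))
def place(xy,zs,a,off):
    move_ptp([*xy,HI],q(a)); servo_line([*xy,zs+off+.03],rate=.12)
    sleep(.3); t=servo_line([*xy,zs+off-.004],rate=.015,contact_N=2.5)
    print("place contact",t,"tcp above",round(current_position()[2]-zs,4),"F",np.round(current_force(),2))
def release(xy,opening=.075):
    move_gripper(opening); servo_line([*xy,HI],rate=.12); print("clock",current_clock())
def wcloud(c):
    K=c["intrinsics"]; z=c["range_z"]; v,u=np.mgrid[:z.shape[0],:z.shape[1]]
    x=(u-K[0,2])/K[0,0]; y=(v-K[1,2])/K[1,1]; th=np.hypot(x,y)+1e-9; k=np.tan(th)/th
    P=np.stack([x*k*z,y*k*z,z],-1); return (P-c["t"])@c["R"]
E
python3 - <<'E'
from h import *
pick((.473,-.434),.072,45,.009)
c=capture("wrist"); cv2.imwrite("pics/w_bal.png",c["image"]); np.savez("w_bal.npz",**c)
move_ptp([.60,-.15,HI],q(90))
c=capture("wrist"); cv2.imwrite("pics/w_spec.png",c["image"]); np.savez("w_spec.npz",**c)
print(current_clock())
E
python3 -c "
import cv2;a=cv2.imread('pics/w_bal.png');b=cv2.imread('pics/w_spec.png');cv2.imwrite('pics/v1.png',cv2.resize(cv2.hconcat([a,b]),(800,300)))"
```

```text
pick contact False tcp above 0.0093 gap 0.038142026506828755 grip 30.000018775463104
lifted gap 0.03840362201486622 F [-0.08  0.11 -0.04]
11.4583
```

View pics/v1.png

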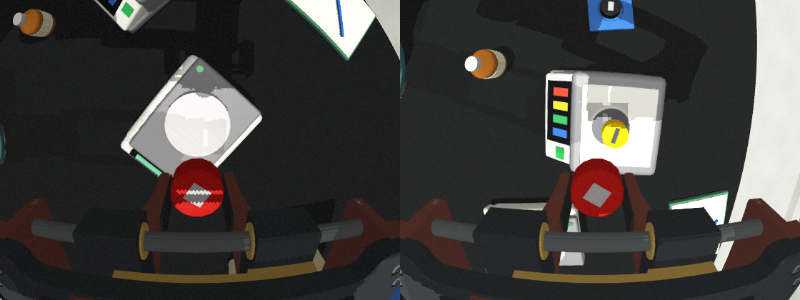

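Red is held (gap 38 mm). On the spectro, the dark port disc is at about (294,175) in the full wrist image, with yellow offset to the lower right. I'll locate the port and pan centres and park red.

```bash
python3 - <<'E'
from h import *
a=94.5; xy=(.618,.1375)
place(xy,.006,a,.009); release(xy)
c=capture("wrist"); 
for n in ["red_mount","black_mount","white_mount"]:
    for d in silhouettes("wrist",n)[:1]:
        p=wcloud(c)[d["region"]&(c["range_z"]>0)]; zt=np.percentile(p[:,2],95); t=p[p[:,2]>zt-.004]; print(n,d["conf"],((t.min(0)+t.max(0))/2).round(4),zt)
import sys
for f in ["w_bal","w_spec"]:
    d=dict(np.load(f+".npz")); W=wcloud(d); np.save(f+"_W.npy",W)
    if f=="w_spec":
        m=(abs(W[...,2]-.112)<.006); p=W[m]; 
        img=cv2.resize(d["image"][120:230,200:380],None,fx=4,fy=4,interpolation=cv2.INTER_NEAREST); cv2.imwrite("pics/spec_crop.png",img)
    else:
        m=(abs(W[...,2]-.073)<.005)
        k,l,st,_=cv2.connectedComponentsWithStats(m.astype(np.uint8)); i=1+st[1:,4].argmax(); p=W[l==i]; print("pan",p.min(0),p.max(0),cv2.minEnclosingCircle((p[:,:2]*1000).astype(np.float32)))
E
```

```text
place contact True tcp above 0.009 F [-0.39  0.44  4.83]
clock 20.175
black_mount 0.96 [0.6254 0.0636 0.0304] 0.031658232747177106
white_mount 0.66 [0.6143 0.2128 0.0308] 0.031702665204549854
pan [ 0.41451665 -0.49262286  0.06828064] [ 0.52786935 -0.37813583  0.07403688] ((471.2522888183594, -435.5457458496094), 57.825439453125)
```

View pics/spec_crop.png

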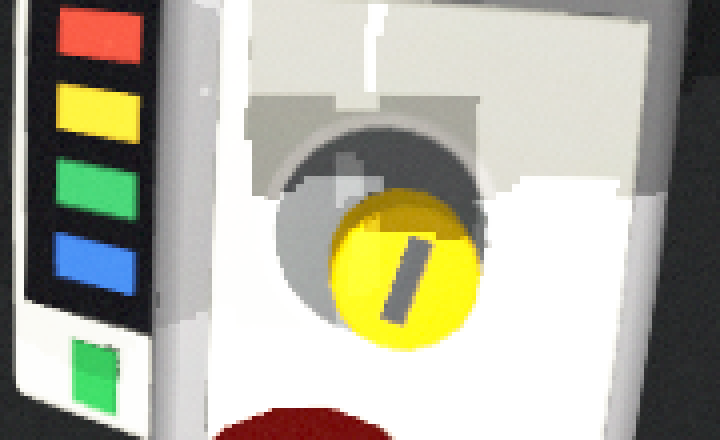

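The crop shows the grey port disc centred near crop (382,230), with yellow's top at (405,270). I'll check that with the port uncovered. Now yellow goes to the balance.

```bash
python3 - <<'E'
from h import *
from scipy.optimize import least_squares
W=np.load("w_spec_W.npy"); E=np.array([(383,127),(276,240),(488,240),(300,170),(463,165),(325,318)])/4+[200,120]
c=np.load("w_spec.npz"); K,R,t=c["intrinsics"],c["R"],c["t"]
x=(E-K[:2,2])/[K[0,0],K[1,1]]; th=np.hypot(*x.T); d=np.c_[x*(np.sin(th)/th)[:,None],np.cos(th)]@R; C=-R.T@t
P=C+d*((.110-C[2])/d[:,2])[:,None]
s=least_squares(lambda v:np.hypot(P[:,0]-v[0],P[:,1]-v[1])-v[2],[.63,-.15,.03]); print("port",s.x.round(4),s.fun.round(4))
pick((.6245,-.156),.110,45,.005)
xy=s.x[:2]; move_ptp([xy[0]-.09,xy[1]-.0,.33],q(90))
c=capture("wrist"); cv2.imwrite("pics/w_spec2.png",c["image"]); np.savez("w_spec2.npz",**c)
b=(.4700,-.4350); place(b,.072,45,.005); release(b)
c=capture("side")
for d in silhouettes("side","yellow_mount")[:1]:
    p=cloud(c)[d["region"]&(c["range_z"]>0)]; zt=np.percentile(p[:,2],95); t=p[p[:,2]>zt-.004]; print(d["conf"],((t.min(0)+t.max(0))/2).round(4),zt)
cv2.imwrite("pics/v2.png",cv2.resize(np.load("w_spec2.npz")["image"],(784,588)))
E
```

```text
port [ 0.6229 -0.1486  0.0295] [ 0.0003  0.0003  0.0001 -0.0004 -0.0003 -0.0001]
pick contact False tcp above 0.0053 gap 0.03831910392799501 grip 29.999979436397552
lifted gap 0.038118772829793895 F [ 0.4  -0.61 -0.3 ]
place contact True tcp above 0.005 F [-0.66 -0.09  5.49]
clock 35.3083
0.97 [ 0.4701 -0.4323  0.098 ] 0.09883860556419144
```

View pics/v2.png

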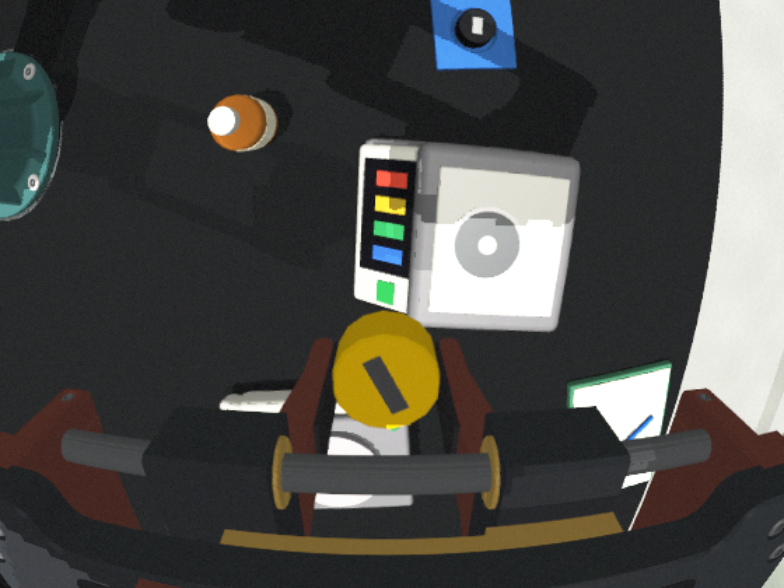

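The view shows the port clear, with its light window at (487,245), i.e. (347.9,175) in the raw image. I'll cross-check that point and then move green to the spectro.

```bash
python3 - <<'E'
from h import *
def ray(c,px,z):
    K,R,t=c["intrinsics"],c["R"],c["t"]; x=(np.array(px)-K[:2,2])/[K[0,0],K[1,1]]; th=np.hypot(*x)
    d=np.r_[x*np.sin(th)/th,np.cos(th)]@R; C=-R.T@t; return C+d*(z-C[2])/d[2]
p=ray(np.load("w_spec2.npz"),(347.9,175),.110)[:2]; print("window",p)
assert np.hypot(*(p-[.6229,-.1486]))<.006
xy=(p+[.6229,-.1486])/2
pick((.491,.422),.155,90,.005)
servo_line([.44,.33,.36]); 
c=capture("wrist"); cv2.imwrite("pics/v3.png",cv2.resize(c["image"],(784,588))); np.savez("w_mic.npz",**c)
place(xy,.110,45,.005); release(xy)
c=capture("side")
for d in silhouettes("side","green_mount")[:1]:
    p=cloud(c)[d["region"]&(c["range_z"]>0)]; zt=np.percentile(p[:,2],95); t=p[p[:,2]>zt-.004]; print(d["conf"],((t.min(0)+t.max(0))/2).round(4),zt)
E
```

```text
window [ 0.62214062 -0.14866449]
pick contact False tcp above 0.0053 gap 0.03824514296296196 grip 29.999984800815582
lifted gap 0.03824178987876922 F [ 0.1   0.1  -0.61]
place contact True tcp above 0.005 F [-0.7  -0.11  5.21]
clock 51.8
0.84 [ 0.6219 -0.1498  0.1359] 0.13614733860516415
```

View pics/v3.png

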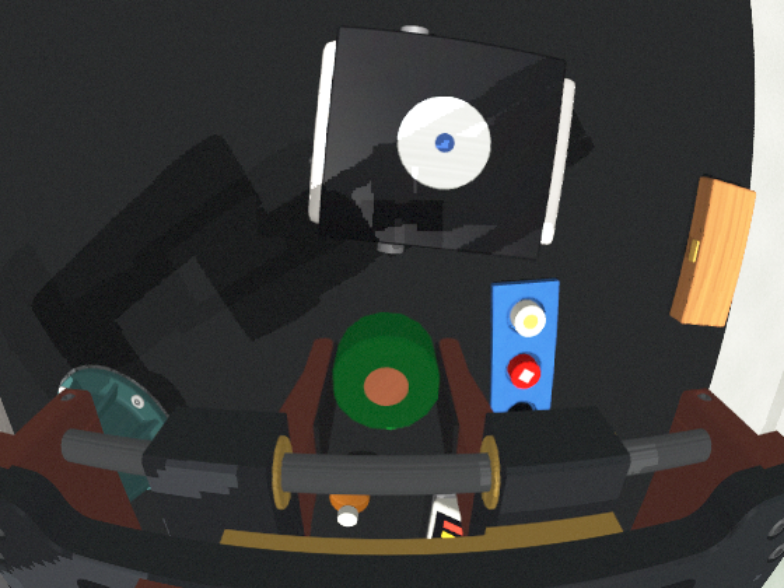

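The stage is clear, with its blue window at (445,142), i.e. raw (317.9,101.4), and red sits upright in the middle well at (524,372). Last transfer: red to the microscope.

```bash
python3 - <<'E'
from h import *
def ray(c,px,z):
    K,R,t=c["intrinsics"],c["R"],c["t"]; x=(np.array(px)-K[:2,2])/[K[0,0],K[1,1]]; th=np.hypot(*x)
    d=np.r_[x*np.sin(th)/th,np.cos(th)]@R; C=-R.T@t; return C+d*(z-C[2])/d[2]
p=ray(np.load("w_mic.npz"),(317.9,101.4),.155)[:2]; print("window",p)
assert np.hypot(*(p-[.485,.416]))<.007
xy=(p+[.485,.416])/2
pick((.618,.1375),.006,94.5,.009)
place(xy,.155,90,.009); release(xy)
move_ptp([.45,.15,.38],q(90))
for cam in ["top","side"]:
    c=capture(cam); cv2.imwrite(f"pics/{cam}_end.png",c["image"])
    for n in NAMES[:6]:
        for d in silhouettes(cam,n)[:1]:
            p=cloud(c)[d["region"]&(c["range_z"]>0)]
            if len(p)<5: continue
            zt=np.percentile(p[:,2],95); t=p[p[:,2]>zt-.004]; print(cam,n,round(d["conf"],2),((t.min(0)+t.max(0))/2).round(3),round(zt,3))
print(current_clock())
E
```

```text
window [0.48798225 0.4181944 ]
pick contact False tcp above 0.0093 gap 0.037907063897235 grip 29.99995619058609
lifted gap 0.037981604829161845 F [ 0.14 -0.31  0.25]
place contact True tcp above 0.009 F [ 0.27 -0.82  4.64]
clock 65.9833
top red_mount 0.7 [0.484 0.417 0.183] 0.184
top green_mount 0.76 [ 0.621 -0.147  0.138] 0.138
top yellow_mount 0.58 [ 0.468 -0.433  0.099] 0.1
top black_mount 0.64 [0.623 0.064 0.034] 0.035
top bottle 0.84 [ 0.389 -0.036  0.107] 0.106
side red_mount 0.55 [0.612 0.211 0.031] 0.032
side green_mount 0.88 [ 0.622 -0.149  0.135] 0.136
side yellow_mount 0.91 [ 0.47  -0.432  0.098] 0.099
side black_mount 0.55 [0.624 0.061 0.032] 0.033
side white_mount 0.71 [0.624 0.061 0.032] 0.033
side bottle 0.74 [ 0.389 -0.038  0.105] 0.104
67.7667
```

View pics/side_end.png

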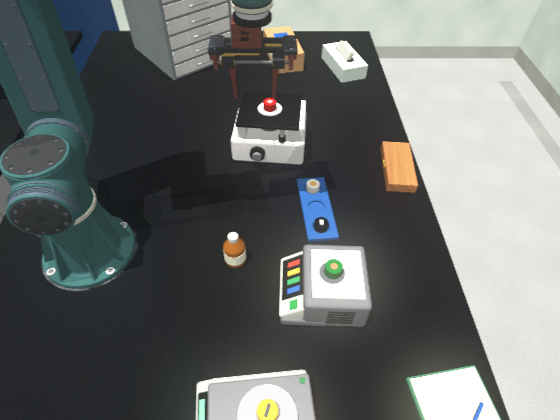

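The side view shows red (269,104) centred on the microscope, green (334,268) on the spectro and yellow (267,410) on the balance. White, black and the bottle stand as before, and the gripper is clear.

```bash
python3 -c "
from h import *
print(current_position(),np.abs(current_qvel()).max(),current_finger_gap()); print(close_job())"
```

```text
[0.45000407 0.14997925 0.38003008] 0.0014281247741735428 0.07459681071976068
the job is handed in; nothing more can be done
None
```

The job is handed in at about 68 s: red is on the microscope, green on the spectrophotometer and yellow on the balance, each measured within about 4 mm of its spot, with the black and white specimens and the bottle undisturbed in the final images.

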